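# Set and lock the stroke dial of a dosing pump

### The job

Set the small dosing pump for the next batch: turn its black stroke dial until the white line on the dial points at the red set-point flag, then turn the hexagonal metal lock ring above the dial clockwise until it is firmly finger-tight, about 0.45 Nm at the ring, so that the setting cannot drift. Do not overtighten the ring, do not shift the red flag, and leave the three small bottles round the pump where they stand.

Things in the scene. Friction and masses are not known exactly. Their poses are not given: they have to be found in the camera images.
- pump: white dosing pump, screwed down; black foot plate 130 x 190 mm, case 104 x 120 mm, 68 mm high; grey liquid end on its left (+y) with a hose barb at y = 101 mm, 103 mm high. On one upright axis above the case: scale plate, dial, brake washer, lock ring, fixed steel stud (12 mm thick, top at 130 mm). Origin on the bench under that axis; x to the pump's back, y to its left, z up
- dial: black stroke dial; turns about the upright axis with light friction (0.04 Nm), stays where left, stops 2.4 rad either side of the pump's front. Skirt 76 mm across at 71.5 to 77 mm above the bench; above it the fluted grip, 50 mm across, 77 to 99 mm. The white line runs along its own -x. Origin on the bench under the axis, z up
- dial_mark (a point): outer end of the dial's white line, on the skirt's rim, 38 mm from the axis, 74 mm above the bench; turns with the dial
- flag_tip (a point): where the red set-point flag points: on the dial skirt's rim, 38 mm from the axis, 74 mm above the bench. The flag is a red clip 10 mm wide on the scale plate's rim, 39 to 54 mm from the axis, no higher than 76 mm; stiff, but slides round if pushed. When the dial is set, dial_mark and flag_tip coincide
- dial_axis (a point): point on the dial's axis at the middle of its grip, 88 mm above the bench; fixed to the pump, z up
- ring_axis (a point): point on the axis at the middle of the lock ring, 112 mm above the bench; fixed to the pump, z up
- lock_ring: aluminium hexagon, 36 mm across flats, at 105 to 122 mm above the bench; flats face its own x and every 60 deg from it. Clockwise from above tightens; it does not sink. Slack it drags 0.2 to 0.25 Nm; after 0.3 to 2 rad, different each time, it bites and the torque climbs about 0.6 Nm per rad. Its grip is rubber-bushed (2 Nm per rad): it springs back a little on release. Origin under the axis, z up
- washer: brass brake washer, 30 mm across, at 99.5 to 102.5 mm above the bench, between dial and lock ring; keyed to the stud: it cannot turn, so the ring does not drag the dial. The tightened ring presses it on the dial and stays so: 0.45 Nm gives about 35 N, which is right; under 0.33 Nm (18 N) is too slack, over 0.6 Nm (60 N) overtight. Origin on the bench under the axis
- amber_bottle: loose brown bottle with a black cap, 48 mm across, 95 mm high, stands left of the pump; origin at the middle of its underside, z up
- buffer_bottle: loose white bottle with a blue cap and green band, 52 mm across, 105 mm high, stands behind the pump on the right; origin at the middle of its underside, z up
- dropper_bottle: loose small white dropper bottle with an orange cap, 26 mm across, 83 mm high, stands in front of the pump on the left; origin at the middle of its underside, z up

How it is judged:
By the outcome, as a careful person would: the job done as asked, in the order asked, and still so for the second after the job is handed in, with the robot touching nothing.
It also fails if it takes over 58 s, if anything falls off the work surface, if the arm or the gripper's body presses on something with over 40 N, if the wrist force passes 120 N, or if a joint passes its speed limit or range.

### The arm

A 6-joint arm with a two-finger parallel gripper is mounted at the origin on a cart in front of the work surface, level with it; the furniture and walls round the work are solid. World frame = base frame: x ahead of the robot, y to its left, z up, the work surface at z = 0. Lengths are in mm, angles in rad, forces in N, time in s.
With the tool pointing down it reaches from about 350 to 975 mm from the base axis. Payload 7.1 kg.
Tool frame: the origin (TCP) lies midway between the tips of the shut fingers; the grasp point (between the pads) lies 19 mm behind it; z points along the fingers, y is the line along which they close (so a half turn about z gives the same grasp; the last joint's range is limited). The gripper opens to 88 mm and grips with 3 to 60 N. Pads are 20 mm wide; open, the fingers measure 115 mm over their backs; the gripper's body (75 mm by 178 mm) begins 61 mm behind the grasp point.
Start: joints at [1.204, 0.423, 1.63, -0, 1.089, -0.019], TCP at [212.987, 587.572, 222.675] pointing down, gripper open.
Joint ranges: [-3, 3], [-0.9, 2.11], [0.09, 2.58], [-1.31, 4.45], [0.11, 2.69], [-2.54, 2.54]. Speed limits (rad/s): [2.39, 2.39, 3.01, 3.14, 3.14, 3.14].

### API

Orientations are given as a rotation vector (axis times angle).
In Python, from workcell import status, eyes, ticket gives the robot as it stands.
- The arm moves only by the shell command python3 -m jog 'ROWS' [OPENING]. ROWS is a JSON list of rows, 1 to 5 of them, each an object with the fields xyz (a list: dx, dy, dz in m), turn_vec (a list: a rotation vector rx, ry, rz in units of 0.1 rad); a field left out counts as zero; each row shifts and turns the commanded pose from where the row before left it, along the tool's axes as they then stand; what a row does not reach is not made up. A row lasts 1/12 s, in which the tool goes at most 41.7 mm and 0.125 rad, less where a joint would pass 70% of its speed; a pose out of reach is approached as far as the arm can. OPENING is the finger opening in mm, set as the command begins (- or left out keeps the last). The fingers move at their own pace and stop on an object; the grip force is fixed at half the most. Time passes only in rows, so rows that do not move let the fingers close. It prints the time, the measured TCP pose, the force, the opening and the grip force at its end. Input that does not fit is refused with a message, and nothing moves.
- status.get_obs(): the state, without advancing time (a new reading comes with each control period).
- eyes.get_image(name): name is "scene" or "top" or "wrist"; returns a dict with "img" (400x640x3 uint8, red, green, blue), "range_z" (400x640 float32, mm along the optical axis (not along the pixel's ray), 0 where there is no reading), "fx", "fy", "cx", "cy" (pixels), "k1" (the pictures are not rectified: a ray, as slopes to the right and down, at radius r is drawn at 1 + k1 r^2 times it, then the intrinsics apply), "R" (3x3) and "t" (3): a world point X has camera coordinates R X + t. Camera axes: x right, y down, z forward; pixel columns grow to the right and rows downward; lengths in mm; the calibration is good to about 2 mm. A picture is of the moment at which its call begins.
- ticket.close_job(): hands the job in; it is judged then, once.
The state is a dict: "t": time; "qpos": joint angles; "qvel": joint speeds; "joint_torque": joint torques, N m; "ee_pos": TCP position; "orientation": TCP orientation; "ft_force": force on the tool from outside, world axes, zero at the start; "moment": the same for the moment, N m; "width": finger opening in mm; "grasp_force": force on a finger pad.
Only numpy, scipy, OpenCV 4.12 (cv2) and the standard library are available. Lean on these libraries where they do the work, as an engineer would, in place of code of your own. Each camera call takes 0.05 s, during which the arm holds its last target. There are 200 camera calls.

## Working session

There is one attempt and no reset: what is moved stays moved. The work goes in short steps, Python scripts to look and compute and a shell command to move; the robot and the scene stay as the last step left them, time stands still between calls to the robot, and variables do not carry over. Pictures are saved under pics/ and viewed, at most 10 in all, crops included, and the job is handed in when it is done.

```bash
mkdir -p pics; cat > h.py <<'E'
import numpy as np, cv2
from workcell import status, eyes, ticket
def grab(n,f):
    d=eyes.get_image(n); cv2.imwrite(f'pics/{f}.png',cv2.cvtColor(d['img'],cv2.COLOR_RGB2BGR)); np.save(f'pics/{f}.npy',d,allow_pickle=True); return d
def load(f): return np.load(f'pics/{f}.npy',allow_pickle=True).item()
def ray(d,u,v):
    K=np.array([[d['fx'],0,d['cx']],[0,d['fy'],d['cy']],[0,0,1]],float)
    p=cv2.undistortPoints(np.array([[[u,v]]],float),K,np.array([d['k1'],0,0,0,0.]))[0,0]
    R=np.array(d['R']);t=np.array(d['t']); return -R.T@t, R.T@np.array([p[0],p[1],1])
def atz(d,u,v,z):
    c,r=ray(d,u,v); return c+r*(z-c[2])/r[2]
def dep(d,u,v):
    c,r=ray(d,u,v); return c+r*d['range_z'][int(v),int(u)]
def proj(d,X):
    R=np.array(d['R']);t=np.array(d['t']);p=R@np.array(X,float)+t;a=p[:2]/p[2];a=a*(1+d['k1']*(a@a));return a*[d['fx'],d['fy']]+[d['cx'],d['cy']]
E
python3 - <<'E'
from h import *
a=grab('scene','s0');b=grab('top','t0');c=grab('wrist','w0')
for d in(a,b,c):print(d['fx'],d['k1'],(-np.array(d['R']).T@d['t']).round())
im=np.vstack([np.hstack([cv2.imread('pics/s0.png'),cv2.imread('pics/t0.png')])])
print(status.get_obs())
E
```

```text
376.74257669881996 -0.00383677782052364 [ 43. -77. 707.]
456.22252656901105 0.03827626246623736 [ 482.  308. 1005.]
345.1794306081136 -0.07717205311722439 [150. 611. 385.]
{'t': 0.15, 'qpos': array([ 1.20397583e+00,  4.23631743e-01,  1.63048234e+00,  1.79639195e-05,
        1.08858182e+00, -1.89647719e-02]), 'qvel': array([-0.00215092, -0.00354395, -0.00309231, -0.00194315, -0.00013843,
       -0.00037354]), 'joint_torque': array([ 7.52640990e-04, -5.44984710e+01, -2.73920256e+01,  6.44421182e-02,
        2.04970170e-02, -8.77785124e-05]), 'ee_pos': array([212.85526231, 587.20162916, 222.11383886]), 'orientation': array([-5.43633282e-01, -3.09396792e+00,  1.69591945e-03]), 'ft_force': array([-0.45880957,  0.50033968,  0.13121656]), 'moment': array([-0.00521528,  0.02710852,  0.02547953]), 'grasp_force': 0.0, 'width': 87.998289180463}
```

View pics/t0.png

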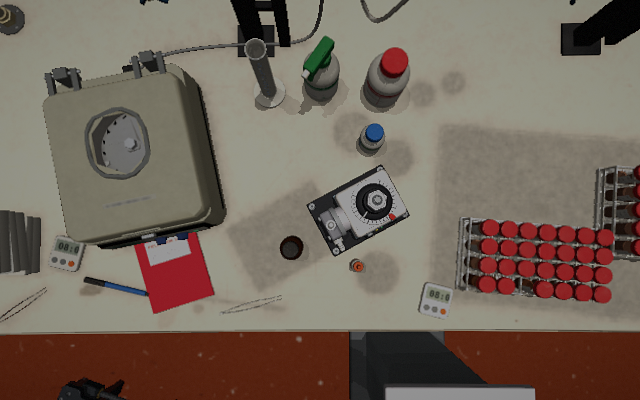

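View pics/s0.png

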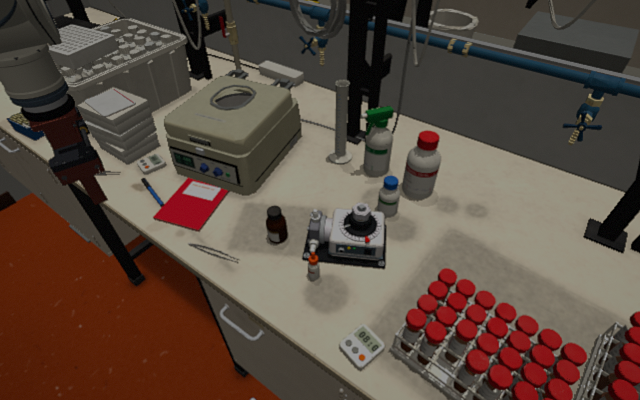

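The top view shows the pump at about (358,208), with its axis near (376,200) and the flag near (392,216). Next I'll enlarge that area.

```bash
python3 - <<'E'
from h import *
a=cv2.imread('pics/t0.png')[155:255,300:420];b=cv2.imread('pics/s0.png')[195:270,300:390]
cv2.imwrite('pics/c0.png',cv2.resize(a,None,fx=6,fy=6,interpolation=2))
d=load('t0')
for u,v,z in[(376,200,130),(392,216,75)]:print(atz(d,u,v,z),dep(d,u,v))
print(np.array(d['R']))
for n,(u,v,z) in dict(amber=(291,247,95),buf=(375,132,105),drop=(358,266,83)).items():print(n,atz(d,u,v,z))
E
```

```text
[541.54725639 191.63185553 130.        ] [541.48573949 191.75102656 130.89694329]
[512.53803914 152.03921187  75.        ] [512.5594322 151.9317061  74.3584413]
[[-0.00257017 -0.99997742  0.00620923]
 [-0.99827509  0.0022015  -0.05866861]
 [ 0.05865362 -0.00634931 -0.9982582 ]]
amber [450.74826838 356.8549383   95.        ]
buf [679.14680157 189.05835555 105.        ]
drop [411.99680873 222.93190872  83.        ]
```

View pics/c0.png

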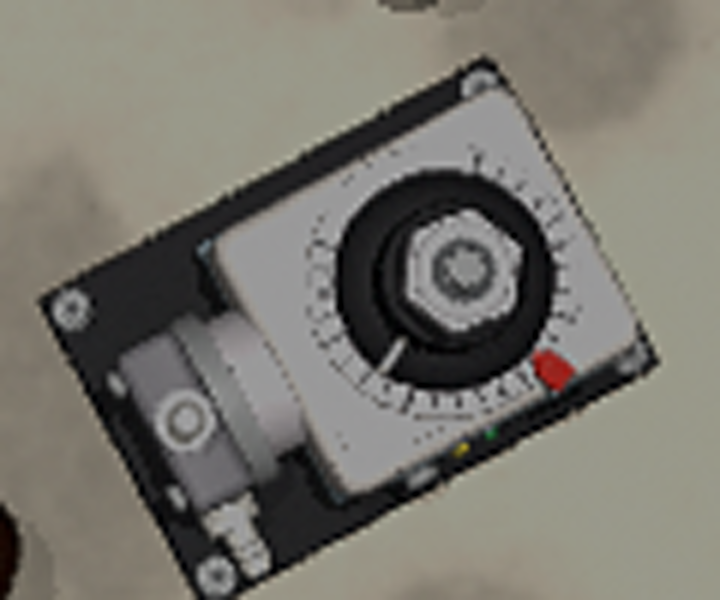

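```bash
python3 - <<'E'
from h import *
from scipy.spatial.transform import Rotation as Ro
d=load('t0');c=lambda x,y:((x+.5)/6-.5+300,(y+.5)/6-.5+155)
ax=atz(d,*c(464,269),130);sk=atz(d,*c(445,278),77)
mk=atz(d,*c(382,371),77);ft=atz(d,*c(537,358),76);fc=atz(d,*c(553,369),76)
print(ax,sk);
for p in(mk,ft,fc):
  for a in(ax,sk):
    q=p-a;print(np.hypot(q[0],q[1]),np.arctan2(q[1],q[0]))
o=status.get_obs();R=Ro.from_rotvec(o['orientation']).as_matrix();print(R.round(3));w=load('w0');print(np.array(w['R'])@R)
print('d tool',R.T@(np.array([ax[0],ax[1],230])-o['ee_pos']))
E
```

```text
[542.66786308 189.85838348 130.        ] [543.31867389 189.19576778  77.        ]
37.385894547629896 2.5446930084330392
38.297045810421736 2.5399346775682354
41.415231306089396 -2.2677545315858176
41.335223490983665 -2.2901190615206852
47.952631061351546 -2.2556239397306945
47.859985074408705 -2.2749147757768853
[[-0.94   0.341 -0.   ]
 [ 0.341  0.94  -0.001]
 [ 0.    -0.001 -1.   ]]
[[ 3.81998121e-04  9.99999614e-01  7.90820017e-04]
 [-9.69790210e-01  5.63370742e-04 -2.43939812e-01]
 [-2.43940164e-01 -6.73744960e-04  9.69790051e-01]]
d tool [-445.50809553 -261.12210252   -7.61462055]
```

The axis is at about (543,189.5). The mark is at angle 2.54 with radius 38, which is consistent, and the flag is at −2.27. The dial therefore needs about +1.47 rad counter-clockwise. First I'll move above the axis.

Careful with the scale: shifts go in m and turns go in units of 0.1 rad. That gives: -34 mm is -0.034, -20 mm is -0.02.

```bash
python3 -m jog '[{"xyz": [-0.034,-0.02,0]},{"xyz": [-0.034,-0.02,0]},{"xyz": [-0.034,-0.02,0]},{"xyz": [-0.034,-0.02,0]},{"xyz": [-0.034,-0.02,0]}]'
python3 -m jog '[{"xyz": [-0.034,-0.02,0]},{"xyz": [-0.034,-0.02,0]},{"xyz": [-0.034,-0.02,0]},{"xyz": [-0.034,-0.02,0]},{"xyz": [-0.034,-0.02,0]}]'
python3 -m jog '[{"xyz": [-0.034,-0.02,0]},{"xyz": [-0.034,-0.02,0]},{"xyz": [-0.034,-0.02,0]},{},{}]'
python3 - <<'E'
from h import *
d=grab('wrist','w1');o=status.get_obs();print(o['ee_pos'],o['orientation'],o['qpos'],o['moment'],o['t'])
print(proj(d,[543,189.5,130]),proj(d,[543,189.5,77]))
E
```

```text
t: 0.57
ee_pos: [339.3, 434.0, 222.5]
orientation: [-0.543, -3.094, 0.001]
ft_force: [0.0, 0.5, 0.1]
width: 87.8
grasp_force: 0.0
t: 0.98
ee_pos: [465.3, 281.9, 222.6]
orientation: [-0.544, -3.094, 0.0]
ft_force: [0.7, 0.7, -0.7]
width: 87.6
grasp_force: 0.0
t: 1.4
ee_pos: [540.6, 190.9, 222.3]
orientation: [-0.549, -3.093, 0.0]
ft_force: [-0.1, 0.9, 0.3]
width: 88.0
grasp_force: 0.0
[539.67606201 192.03170167 222.23343913] [-5.46340954e-01 -3.09260799e+00  2.72563530e-04] [ 3.20881699e-01  3.48078172e-01  1.74706918e+00  4.26195740e-04
  1.04749289e+00 -9.00415522e-01] [ 0.00769236  0.00602163 -0.04675455] 1.45
[318.10879299 204.37560485] [318.38690736 189.11388967]
```

View pics/w1.png

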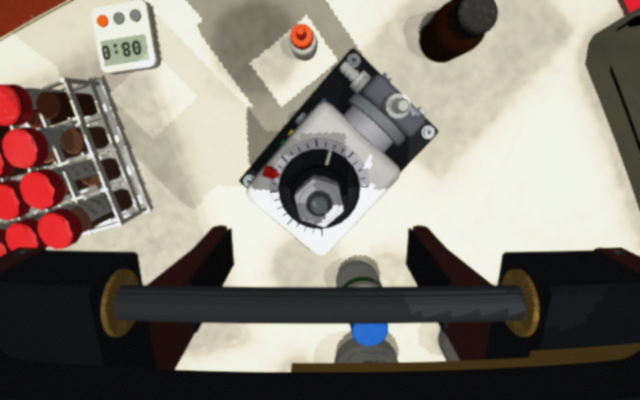

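The wrist view shows the stud at (318,204), which matches the projection of my axis estimate. I'll enlarge it to get the hexagon, mark and flag angles.

```bash
python3 - <<'E'
from h import *
a=cv2.imread('pics/w1.png')[140:240,255:375]
cv2.imwrite('pics/c1.png',cv2.resize(a,None,fx=6,fy=6,interpolation=2))
E
```

```text
(no output)
```

View pics/c1.png

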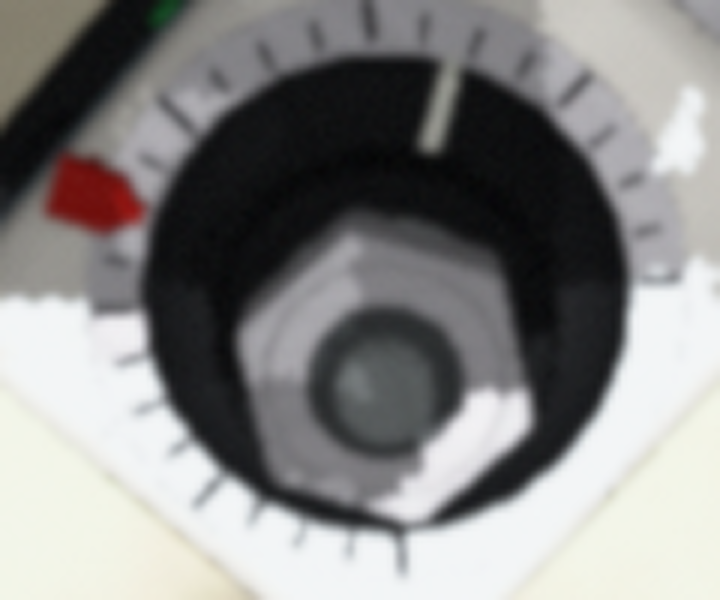

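The crop shows the mark's outer end at (452,65), the flag tip at (143,210), and the hexagon corners at (357,238), (502,272), (533,420), (412,522), (275,480) and (240,340).

```bash
python3 - <<'E'
from h import *
from scipy.spatial.transform import Rotation as Ro
d=load('w1');c=lambda x,y:((x+.5)/6-.5+255,(y+.5)/6-.5+140)
st=atz(d,*c(387,380),130);print('stud',st)
H=np.array([atz(d,*c(*p),122) for p in[(357,238),(502,272),(533,420),(412,522),(275,480),(240,340)]])
print('hexc',H.mean(0),np.linalg.norm(H-H.mean(0),axis=1))
q=H-H.mean(0);th=np.arctan2(q[:,1],q[:,0]);ph=np.angle(np.mean(np.exp(6j*th)))/6;print('corner mod60',ph,'flat normal',ph+np.pi/6,np.angle(np.exp(6j*(th-ph)))/6)
C=H.mean(0)
for a in (st,C):
  for p in((452,65),(143,210)):
    q=atz(d,*c(*p),76)-a;print(np.hypot(q[0],q[1]),np.arctan2(q[1],q[0]))
o=status.get_obs();R=Ro.from_rotvec(o['orientation']).as_matrix();print('tool y ang',np.arctan2(R[1,1],R[0,1]))
print('to axis, tool',R.T@(np.array([C[0],C[1],80])-o['ee_pos']))
E
```

```text
stud [542.17087784 190.59895946 130.        ]
hexc [544.15638357 189.77042039 122.        ] [19.37837431 20.88052705 20.12909459 19.97193712 20.25950267 19.91276532]
corner mod60 -0.12855277510543908 flat normal 0.39504600049285976 [-0.02565315  0.02238365  0.02571357 -0.05077557  0.00233675  0.02537893]
35.402534995889425 2.516222914085285
39.03219829900369 -2.2390078617011406
37.50051055748706 2.5293050800735055
39.66618288956416 -2.2912633840063674
tool y ang 1.2210842294197555
to axis, tool [ -5.13327036  -0.53787084 142.2283309 ]
```

To row units: -4 mm is -0.004, -1 mm is -0.001, 0.12 rad is 1.2.

```bash
python3 -m jog '[{"xyz": [-0.004,-0.001,0]},{"turn_vec": [0,0,1.2]},{"turn_vec": [0,0,1.2]},{"turn_vec": [0,0,1.2]},{"turn_vec": [0,0,1.2]}]' 88 >/dev/null
python3 -m jog '[{"xyz": [0,0,0.02],"turn_vec": [0,0,1.2]},{"xyz": [0,0,0.02],"turn_vec": [0,0,1.2]},{"xyz": [0,0,0.02],"turn_vec": [0,0,1.2]},{},{}]'
cat >> h.py <<'E'
from scipy.spatial.transform import Rotation as Ro
def rep(z,xy=(543,189.8)):
    o=status.get_obs();R=Ro.from_rotvec(o['orientation']).as_matrix()
    print('tool d',(R.T@(np.array([*xy,z])-o['ee_pos'])).round(2),'yang',round(np.arctan2(R[1,1],R[0,1]),3),'tilt',R[:2,2].round(4),'q6',round(o['qpos'][5],3),'F',o['ft_force'].round(1),'M',o['moment'].round(3),'w',round(o['width'],1),'t',o['t'])
E
python3 -c "
from h import *
rep(80)"
```

```text
t: 2.28
ee_pos: [542.0, 191.1, 162.1]
orientation: [-1.75, -2.607, 0.003]
ft_force: [-0.3, 0.0, 0.7]
width: 87.9
grasp_force: 0.0
tool d [-1.59  0.63 82.07] yang 0.389 tilt [-0.0025 -0.0007] q6 -0.07 F [-0.3  0.   0.7] M [-0.023  0.034 -0.009] w 87.9 t 2.2833
```

```bash
python3 -m jog '[{"xyz": [-0.0016,0.0006,0.02]},{"xyz": [0,0,0.02]},{"xyz": [0,0,0.02]},{"xyz": [0,0,0.012]},{"xyz": [0,0,0.009]}]' 
python3 -m jog '[{},{}]' 
python3 -c "
from h import *
rep(80)"
```

```text
t: 2.7
ee_pos: [544.5, 189.5, 81.6]
orientation: [1.754, 2.606, 0.0]
ft_force: [-0.3, 0.7, 0.2]
width: 88.0
grasp_force: 0.0
t: 2.87
ee_pos: [544.8, 189.3, 82.2]
orientation: [1.756, 2.605, 0.0]
ft_force: [0.3, 0.0, -0.3]
width: 87.7
grasp_force: 0.0
tool d [ 1.17 -1.45  2.2 ] yang 0.384 tilt [0.0003 0.0001] q6 -0.071 F [ 0.3  0.  -0.3] M [-0.097  0.017 -0.001] w 87.7 t 2.8667
```

Now I'll close on the grip and see how the forces settle.

To row units: -1 mm is -0.001, 1 mm is 0.001.

```bash
python3 -m jog '[{"xyz": [0.0006,-0.001,0.001]},{},{},{},{}]' 45
python3 -m jog '[{},{},{},{},{}]' 
python3 -c "
from h import *
rep(80)"
```

```text
t: 3.28
ee_pos: [543.6, 189.2, 81.1]
orientation: [1.758, 2.603, 0.001]
ft_force: [0.5, 0.2, -0.6]
width: 58.0
grasp_force: 0.0
t: 3.7
ee_pos: [544.3, 189.4, 81.0]
orientation: [1.757, 2.603, 0.002]
ft_force: [4.0, 2.6, -0.6]
width: 49.7
grasp_force: 30.0
tool d [ 0.82 -1.04  0.99] yang 0.383 tilt [0.0018 0.0006] q6 -0.069 F [ 4.   2.6 -0.6] M [ 0.16  -0.529 -0.   ] w 49.7 t 3.7
```

To row units: -0.12 rad is -1.2.

```bash
python3 -m jog '[{"turn_vec": [0,0,-1.2]},{"turn_vec": [0,0,-1.2]},{"turn_vec": [0,0,-1.2]},{"turn_vec": [0,0,-1.2]},{"turn_vec": [0,0,-1.2]}]' 
python3 -m jog '[{"turn_vec": [0,0,-1.2]},{"turn_vec": [0,0,-1.2]},{"turn_vec": [0,0,-1.2]},{"turn_vec": [0,0,-1.2]},{"turn_vec": [0,0,-1.2]}]' |grep force
python3 -m jog '[{"turn_vec": [0,0,-1.2]},{"turn_vec": [0,0,-1.2]},{},{},{}]'
python3 - <<'E'
from h import *
rep(80)
grab('wrist','w2');b=grab('top','t2')
x=cv2.resize(cv2.imread('pics/w2.png')[120:245,240:400],None,fx=5,fy=5,interpolation=2)[:,:800]
cv2.imwrite('pics/c2.png',x[:600])
E
```

```text
t: 4.12
ee_pos: [543.9, 189.2, 80.9]
orientation: [0.901, 3.009, 0.001]
ft_force: [3.8, 0.8, 0.5]
width: 49.6
grasp_force: 30.0
ft_force: [4.7, -0.8, 0.5]
grasp_force: 30.0
t: 4.95
ee_pos: [543.8, 188.7, 81.0]
orientation: [-0.389, 3.117, -0.001]
ft_force: [3.9, -3.2, 2.1]
width: 49.7
grasp_force: 30.0
tool d [0.52 1.29 0.97] yang 1.819 tilt [ 0.0009 -0.0005] q6 -1.505 F [ 3.9 -3.2  2.1] M [-0.687 -0.724  0.08 ] w 49.7 t 4.95
```

View pics/c2.png

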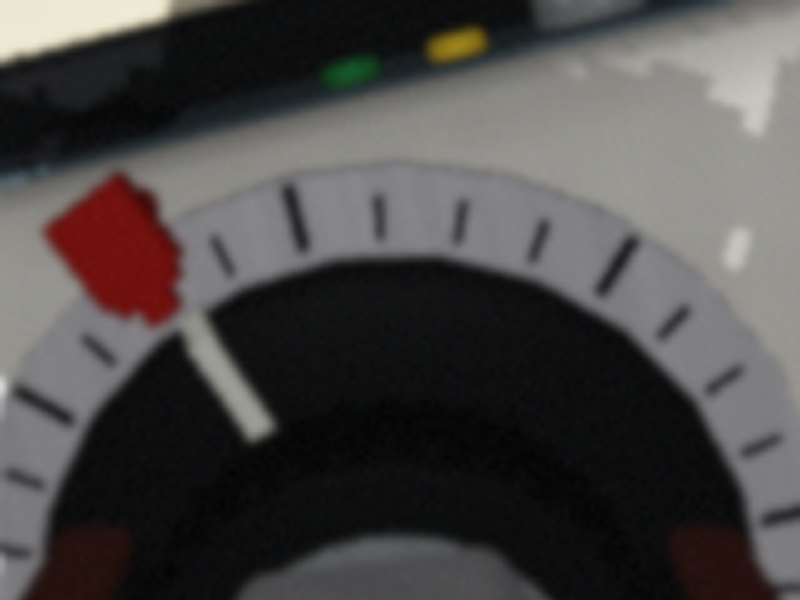

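The flag tip is at about (170,318) in the crop, with its base midpoint at (82,204). The line runs from (193,315) to (260,435), so the dial is a little short.

```bash
python3 - <<'E'
from h import *
d=load('w2');c=lambda x,y:((x+.5)/5-.5+240,(y+.5)/5-.5+120)
A=np.array([543.3,189.8])
for n,p,z in[('out',(193,315),77),('in',(260,435),77),('tip',(168,318),76),('base',(82,204),76),('b1',(45,232),76),('b2',(118,175),76)]:
  w=atz(d,*c(*p),z)[:2];q=w-A;print(n,w.round(1),np.hypot(*q).round(1),np.arctan2(q[1],q[0]).round(3))
# automatic: red centroid and white line
im=d['img'].astype(int);m=(im[...,0]>120)&(im[...,1]<60)&(im[...,2]<60);v,u=np.nonzero(m);k=(u>240)&(u<290)&(v>150)&(v<190);u,v=u[k],v[k]
P=np.array([atz(d,a,b,76)[:2] for a,b in zip(u,v)])-A;th=np.arctan2(P[:,1],P[:,0]);r=np.hypot(*P.T);print('red',len(u),np.median(th),r.min(),r.max(),[(x,th[abs(r-x)<1].mean().round(3)) for x in(41,43,45,47,49,51,53)if (abs(r-x)<1).any()])
E
```

```text
out [517.5 162. ] 38.0 -2.319
in [527.8 171.2] 24.2 -2.264
tip [518.6 159.6] 39.0 -2.255
base [509.6 148.9] 53.0 -2.261
b1 [513.2 145.9] 53.2 -2.173
b2 [505.9 151.7] 53.3 -2.347Traceback (most recent call last):
  File "<stdin>", line 8, in <module>
ValueError: operands could not be broadcast together with shapes (0,) (2,)
```

```bash
python3 - <<'E'
from h import *
from scipy.optimize import least_squares
d=load('w2');c=lambda x,y:((x+.5)/5-.5+240,(y+.5)/5-.5+120)
P=np.array([atz(d,*c(*p),77)[:2] for p in[(345,262),(430,258),(530,285),(620,330),(690,400),(735,470),(100,410),(60,480),(50,540)]])
s=least_squares(lambda x:np.hypot(*(P-x[:2]).T)-38,[543,190]);A=s.x;print(A,s.fun.round(2))
g=lambda p,z:atz(d,*c(*p),z)[:2]-A
for p,z in[((193,315),77),((226,375),77),((260,435),77),((168,318),76),((82,204),76)]:
  q=g(p,z);print(np.hypot(*q).round(1),np.arctan2(q[1],q[0]).round(3))
im=d['img'].astype(int);w=im[150:190,245:285]
m=(im[...,0]-im[...,1]>60);v,u=np.nonzero(m);k=(u>240)&(u<290)&(v>150)&(v<190)
Q=np.array([atz(d,a,b,76)[:2] for a,b in zip(u[k],v[k])])-A;th=np.arctan2(Q[:,1],Q[:,0]);r=np.hypot(*Q.T)
print(k.sum(),[(x,th[abs(r-x)<1].mean().round(3)) for x in range(39,56,2)if (abs(r-x)<1).any()])
E
```

```text
[544.13207176 189.99230898] [ 0.41  0.5  -0.13 -0.07 -0.48 -0.41 -0.01 -0.   -0.86]
38.7 -2.331
31.9 -2.312
24.9 -2.285
39.7 -2.268
53.7 -2.27
455 [(41, np.float64(-2.267)), (43, np.float64(-2.268)), (45, np.float64(-2.269)), (47, np.float64(-2.271)), (49, np.float64(-2.27)), (51, np.float64(-2.274)), (53, np.float64(-2.272))]
```

The flag is at −2.27 and the mark at about −2.325, so I'll turn 0.055 rad more.

To row units: -0.055 rad is -0.55.

```bash
python3 -m jog '[{"turn_vec": [0,0,-0.55]},{},{},{}]'
python3 - <<'E'
from h import *
rep(80)
d=grab('wrist','w3')
x=cv2.resize(cv2.imread('pics/w3.png')[140:220,245:325],None,fx=7,fy=7,interpolation=2)
cv2.imwrite('pics/c3.png',x)
E
```

```text
t: 5.38
ee_pos: [543.8, 188.6, 81.0]
orientation: [-0.475, 3.105, -0.001]
ft_force: [4.0, -4.2, 2.5]
width: 49.4
grasp_force: 30.0
tool d [0.43 1.36 0.96] yang 1.874 tilt [ 0.0009 -0.0006] q6 -1.56 F [ 4.  -4.2  2.5] M [-0.724 -0.768  0.036] w 49.4 t 5.3833
```

View pics/c3.png

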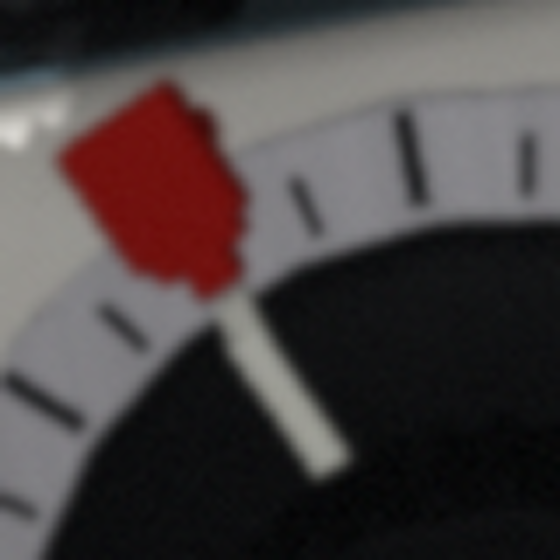

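The line's outer end is at (235,300) and its inner end at (328,465). The flag's base midpoint is (116,121), and its axis runs into the line end. I'll check the numbers.

```bash
python3 - <<'E'
from h import *
d=load('w3');c=lambda x,y:((x+.5)/7-.5+245,(y+.5)/7-.5+140)
im=d['img'].astype(int)
for A in([544.1,190],[543.3,189.8],[542.7,189.9]):
  A=np.array(A)
  def ang(m,z):
    v,u=np.nonzero(m);k=(u>245)&(u<300)&(v>150)&(v<208);Q=np.array([atz(d,a,b,z)[:2] for a,b in zip(u[k],v[k])])-A
    return np.arctan2(Q[:,1],Q[:,0]),np.hypot(*Q.T)
  th,r=ang(im[...,0]-im[...,1]>60,76);print('red',[(x,th[abs(r-x)<1].mean().round(3)) for x in range(41,54,3)])
  th,r=ang((im.min(2)>95),77);k=abs(th+2.27)<.15
  print('line',[(x,th[k&(abs(r-x)<1)].mean().round(3),(k&(abs(r-x)<1)).sum()) for x in range(26,38,2)])
E
```

```text
red [(41, np.float64(-2.267)), (44, np.float64(-2.266)), (47, np.float64(-2.269)), (50, np.float64(-2.271)), (53, np.float64(-2.27))]
line [(26, np.float64(-2.244), np.int64(20)), (28, np.float64(-2.246), np.int64(22)), (30, np.float64(-2.25), np.int64(20)), (32, np.float64(-2.247), np.int64(21)), (34, np.float64(-2.248), np.int64(22)), (36, np.float64(-2.255), np.int64(21))]
red [(41, np.float64(-2.256)), (44, np.float64(-2.256)), (47, np.float64(-2.257)), (50, np.float64(-2.26)), (53, np.float64(-2.262))]
line [(26, np.float64(-2.226), np.int64(20)), (28, np.float64(-2.229), np.int64(21)), (30, np.float64(-2.233), np.int64(21)), (32, np.float64(-2.232), np.int64(21)), (34, np.float64(-2.237), np.int64(22)), (36, np.float64(-2.241), np.int64(21))]
red [(41, np.float64(-2.243)), (44, np.float64(-2.244)), (47, np.float64(-2.246)), (50, np.float64(-2.251)), (53, np.float64(-2.25))]
line [(26, np.float64(-2.205), np.int64(22)), (28, np.float64(-2.213), np.int64(21)), (30, np.float64(-2.212), np.int64(20)), (32, np.float64(-2.215), np.int64(21)), (34, np.float64(-2.222), np.int64(23)), (36, np.float64(-2.229), np.int64(19))]
```

The alignment is within about 0.01 rad. Now I'll release, rise to ring height, and turn to the hexagon's flats (normal at 0.395 + k·60° → 2.489).

```bash
python3 -m jog '[{},{},{},{"xyz": [0,0,-0.012]},{"xyz": [0,0,-0.012]}]' 70
python3 -m jog '[{"turn_vec": [0,0,-1.23]},{"turn_vec": [0,0,-1.23]},{"turn_vec": [0,0,-1.23]},{"turn_vec": [0,0,-1.23]},{"turn_vec": [0,0,-1.23]}]' >/dev/null
python3 -m jog '[{},{},{}]' >/dev/null
python3 - <<'E'
from h import *
rep(105.5,(544.1,190))
d=grab('wrist','w4')
x=cv2.resize(cv2.imread('pics/w4.png')[130:260,230:400],None,fx=4.6,fy=4.6,interpolation=2)
cv2.imwrite('pics/c4.png',x)
E
```

```text
t: 5.85
ee_pos: [542.3, 189.0, 104.8]
orientation: [0.479, -3.102, 0.0]
ft_force: [0.7, -0.5, -0.7]
width: 69.5
grasp_force: 0.0
tool d [-0.93  0.03 -0.1 ] yang 2.489 tilt [0.0007 0.0003] q6 -2.175 F [ 0.9 -0.2  0.2] M [0.046 0.038 0.058] w 69.9 t 6.5167
```

View pics/c4.png

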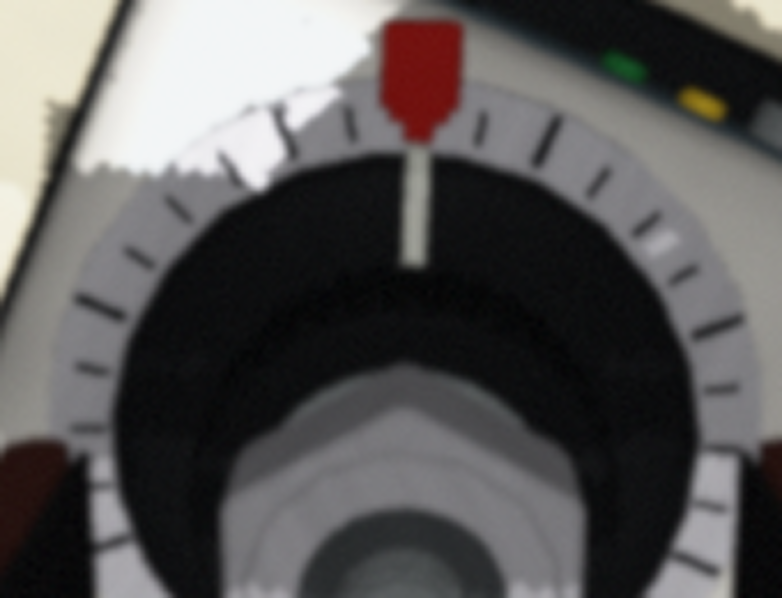

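The dial is set, with the flag tip at (420,140) and the line's outer end at (417,150). The ring's flats at x≈222 and 585 face the fingers squarely, so I'll close on the ring.

```bash
python3 -m jog '[{"xyz": [-0.0009,0,0]},{},{},{},{}]' 32
python3 -m jog '[{},{},{}]'
python3 -c "
from h import *
rep(105.5,(544.1,190))"
```

```text
t: 6.98
ee_pos: [543.8, 189.8, 104.6]
orientation: [1.397, -2.814, -0.0]
ft_force: [0.1, -0.0, 0.2]
width: 40.1
grasp_force: 0.0
t: 7.23
ee_pos: [544.8, 189.3, 104.7]
orientation: [-1.397, 2.813, -0.002]
ft_force: [3.8, -4.9, -1.8]
width: 35.8
grasp_force: 30.0
tool d [-0.13  0.99 -0.85] yang 2.493 tilt [ 0.0016 -0.0005] q6 -2.178 F [ 3.8 -4.9 -1.8] M [-0.388 -0.381 -0.027] w 35.8 t 7.2333
```

```bash
cat > m.py <<'E'
from h import *
import sys
o=status.get_obs();R=Ro.from_rotvec(o['orientation']).as_matrix()
print('Mz %.3f tau6 %.3f yang %.3f q6 %.3f F %s w %.1f t %.2f'%(o['moment'][2],o['joint_torque'][5],np.arctan2(R[1,1],R[0,1]),o['qpos'][5],o['ft_force'].round(1),o['width'],o['t']))
E
python3 m.py
python3 -m jog '[{"turn_vec": [0,0,0.5]}]'>/dev/null; python3 m.py
python3 -m jog '[{"turn_vec": [0,0,0.5]}]'>/dev/null; python3 m.py
python3 -m jog '[{"turn_vec": [0,0,0.5]}]'>/dev/null; python3 m.py
python3 -m jog '[{"turn_vec": [0,0,0.5]}]'>/dev/null; python3 m.py
python3 -m jog '[{}]'>/dev/null; python3 m.py
python3 -m jog '[{}]'>/dev/null; python3 m.py
```

```text
Mz -0.027 tau6 -0.037 yang 2.493 q6 -2.178 F [ 3.8 -4.9 -1.8] w 35.8 t 7.23
Mz 0.195 tau6 -1.252 yang 2.443 q6 -2.128 F [ 3.6 -3.5 -3.5] w 35.8 t 7.32
Mz 0.294 tau6 -0.622 yang 2.391 q6 -2.076 F [ 4.4 -3.4 -2.6] w 35.9 t 7.40
Mz 0.375 tau6 -0.437 yang 2.341 q6 -2.026 F [ 4.7 -2.4 -2. ] w 35.6 t 7.48
Mz 0.267 tau6 -0.456 yang 2.291 q6 -1.976 F [ 4.6 -4.4 -2.9] w 35.7 t 7.57
Mz 0.223 tau6 0.839 yang 2.291 q6 -1.975 F [ 4.6 -3.7 -2.9] w 36.1 t 7.65
Mz 0.193 tau6 0.280 yang 2.293 q6 -1.978 F [ 4.5 -3.7 -1.7] w 35.8 t 7.73
```

```bash
for i in 1; do
python3 -m jog '[{"turn_vec": [0,0,0.6]}]'>/dev/null; python3 m.py
python3 -m jog '[{"turn_vec": [0,0,0.6]}]'>/dev/null; python3 m.py
python3 -m jog '[{"turn_vec": [0,0,0.6]}]'>/dev/null; python3 m.py
python3 -m jog '[{"turn_vec": [0,0,0.6]}]'>/dev/null; python3 m.py
python3 -m jog '[{"turn_vec": [0,0,0.6]}]'>/dev/null; python3 m.py
python3 -m jog '[{}]'>/dev/null; python3 m.py
python3 -m jog '[{}]'>/dev/null; python3 m.py
done
```

```text
Mz 0.351 tau6 -1.362 yang 2.234 q6 -1.918 F [ 4.6 -3.6 -3. ] w 35.7 t 7.82
Mz 0.289 tau6 -0.742 yang 2.171 q6 -1.855 F [ 4.2 -3.9 -3.2] w 35.8 t 7.90
Mz 0.312 tau6 -0.627 yang 2.111 q6 -1.795 F [ 4.4 -4.2 -2. ] w 35.6 t 7.98
Mz 0.330 tau6 -0.616 yang 2.051 q6 -1.735 F [ 5.4 -5.2 -1.9] w 35.9 t 8.07
Mz 0.310 tau6 -0.623 yang 1.991 q6 -1.675 F [ 4.4 -5.3 -2.9] w 35.8 t 8.15
Mz 0.206 tau6 0.979 yang 1.990 q6 -1.675 F [ 4.9 -4.  -2.4] w 36.0 t 8.23
Mz 0.189 tau6 0.305 yang 1.993 q6 -1.678 F [ 4.8 -3.7 -2.6] w 35.9 t 8.32
```

```bash

python3 -m jog '[{"turn_vec": [0,0,0.6]},{"turn_vec": [0,0,0.6]}]'>/dev/null; python3 m.py
python3 -m jog '[{"turn_vec": [0,0,0.6]},{"turn_vec": [0,0,0.6]}]'>/dev/null; python3 m.py
python3 -m jog '[{}]'>/dev/null; python3 m.py
python3 -m jog '[{}]'>/dev/null; python3 m.py
```

```text
Mz 0.317 tau6 -0.743 yang 1.871 q6 -1.556 F [ 3.9 -4.4 -3.8] w 35.6 t 8.48
Mz 0.282 tau6 -0.615 yang 1.751 q6 -1.435 F [ 4.5 -5.6 -3.6] w 35.6 t 8.65
Mz 0.192 tau6 0.951 yang 1.750 q6 -1.435 F [ 4.5 -6.  -2.7] w 35.7 t 8.73
Mz 0.120 tau6 0.285 yang 1.753 q6 -1.438 F [ 4.  -5.6 -2.3] w 35.5 t 8.82
```

```bash

python3 -m jog '[{"turn_vec": [0,0,0.4]},{"turn_vec": [0,0,0.4]}]'>/dev/null; python3 m.py
python3 -m jog '[{"turn_vec": [0,0,0.4]},{"turn_vec": [0,0,0.4]}]'>/dev/null; python3 m.py
python3 -m jog '[{}]'>/dev/null; python3 m.py
python3 -m jog '[{}]'>/dev/null; python3 m.py
```

```text
Mz 0.348 tau6 -0.396 yang 1.672 q6 -1.356 F [ 5.3 -5.  -2.3] w 35.5 t 8.98
Mz 0.386 tau6 -0.305 yang 1.592 q6 -1.276 F [ 4.9 -5.9 -2.1] w 35.7 t 9.15
Mz 0.202 tau6 0.761 yang 1.592 q6 -1.276 F [ 4.8 -5.9 -3. ] w 35.4 t 9.23
Mz 0.213 tau6 0.308 yang 1.593 q6 -1.278 F [ 4.4 -4.3 -2.1] w 35.9 t 9.32
```

```bash

python3 -m jog '[{"turn_vec": [0,0,0.5]},{"turn_vec": [0,0,0.5]},{"turn_vec": [0,0,0.5]}]'>/dev/null; python3 m.py
python3 -m jog '[{"turn_vec": [0,0,0.5]},{"turn_vec": [0,0,0.5]},{"turn_vec": [0,0,0.5]}]'>/dev/null; python3 m.py
python3 -m jog '[{}]'>/dev/null; python3 m.py
python3 -m jog '[{}]'>/dev/null; python3 m.py
python3 -m jog '[{}]'>/dev/null; python3 m.py
```

```text
Mz 0.371 tau6 -0.454 yang 1.441 q6 -1.126 F [ 4.6 -5.6 -2.4] w 35.9 t 9.57
Mz 0.477 tau6 -0.359 yang 1.292 q6 -0.976 F [ 4.2 -6.9 -1.7] w 35.5 t 9.82
Mz 0.395 tau6 1.022 yang 1.291 q6 -0.976 F [ 4.2 -5.3 -2. ] w 35.5 t 9.90
Mz 0.384 tau6 0.454 yang 1.294 q6 -0.978 F [ 4.1 -6.5 -1.6] w 36.1 t 9.98
Mz 0.328 tau6 0.356 yang 1.294 q6 -0.978 F [ 3.8 -5.2 -2.2] w 35.5 t 10.07
```

It has bitten. I'll average the static torque before the last bit.

```bash
for i in 1 2 3 4 5 6; do python3 -m jog '[{}]'>/dev/null; python3 m.py | cut -c1-40; done; echo slow
for i in 1 2 3 ; do python3 -m jog '[{"turn_vec": [0,0,0.15]}]'>/dev/null; python3 m.py| cut -c1-40; done
for i in 1 2 3 4 5 6; do python3 -m jog '[{}]'>/dev/null; python3 m.py | cut -c1-40; done
```

```text
Mz 0.363 tau6 0.349 yang 1.294 q6 -0.978
Mz 0.385 tau6 0.349 yang 1.294 q6 -0.978
Mz 0.408 tau6 0.349 yang 1.294 q6 -0.978
Mz 0.352 tau6 0.349 yang 1.294 q6 -0.978
Mz 0.351 tau6 0.349 yang 1.294 q6 -0.978
Mz 0.379 tau6 0.349 yang 1.294 q6 -0.978
slow
Mz 0.421 tau6 0.009 yang 1.279 q6 -0.963
Mz 0.365 tau6 0.180 yang 1.264 q6 -0.948
Mz 0.420 tau6 0.219 yang 1.249 q6 -0.933
Mz 0.439 tau6 0.634 yang 1.248 q6 -0.933
Mz 0.454 tau6 0.465 yang 1.249 q6 -0.933
Mz 0.408 tau6 0.435 yang 1.249 q6 -0.933
Mz 0.443 tau6 0.433 yang 1.249 q6 -0.933
Mz 0.451 tau6 0.433 yang 1.249 q6 -0.933
Mz 0.429 tau6 0.433 yang 1.249 q6 -0.933
```

```bash
for i in 1; do python3 -m jog '[{"turn_vec": [0,0,0.1]},{},{},{}]'>/dev/null; python3 m.py
python3 -m jog '[{"turn_vec": [0,0,0.1]},{},{},{}]'>/dev/null; python3 m.py
python3 -m jog '[{}]'>/dev/null; python3 m.py
python3 -m jog '[{}]'>/dev/null; python3 m.py; done
```

```text
Mz 0.467 tau6 0.454 yang 1.239 q6 -0.923 F [ 3.2 -6.1 -1.1] w 35.8 t 11.65
Mz 0.465 tau6 0.454 yang 1.229 q6 -0.913 F [ 4.6 -6.2 -1.1] w 35.8 t 11.98
Mz 0.422 tau6 0.453 yang 1.229 q6 -0.913 F [ 4.3 -5.4 -0.7] w 35.6 t 12.07
Mz 0.456 tau6 0.452 yang 1.229 q6 -0.913 F [ 3.9 -5.8 -1.4] w 36.0 t 12.15
```

The torque has stopped climbing at 0.455 Nm, so the nut itself has reached that value. Now I'll release, rise and check.

To row units: -20 mm is -0.02.

```bash
python3 -m jog '[{},{},{},{},{}]' 75
python3 -m jog '[{"xyz": [0,0,-0.02]},{"xyz": [0,0,-0.02]},{"xyz": [0,0,-0.02]},{"xyz": [0,0,-0.02]},{"xyz": [0,0,-0.02]}]'>/dev/null
python3 -m jog '[{},{},{}]'
python3 - <<'E'
from h import *
d=grab('wrist','w5');b=grab('top','t5');A=np.array([544.1,190]);im=d['img'].astype(int)
p=proj(d,[*(A+40*np.array([np.cos(-2.26),np.sin(-2.26)])),77]);print(p)
x=cv2.imread('pics/w5.png')
x=cv2.resize(x[100:240,250:390],None,fx=4.2,fy=4.2,interpolation=2)
y=cv2.imread('pics/t5.png')[110:290,270:420]
cv2.imwrite('pics/c5.png',np.hstack([x,np.pad(y,((0,588-180),(0,0),(0,0)))]))
o=cv2.imread('pics/t0.png')
for n,(u,v,r) in dict(amber=(291,247,14),buf=(372,136,16),drop=(357,266,9)).items():
  s=np.s_[v-r:v+r,u-r:u+r];print(n,np.abs(o[s].astype(int)-cv2.imread('pics/t5.png')[s]).mean())
E
```

```text
t: 12.57
ee_pos: [543.7, 190.0, 104.6]
orientation: [-0.536, -3.095, -0.0]
ft_force: [-0.2, 0.1, -0.1]
width: 65.9
grasp_force: 0.0
t: 13.23
ee_pos: [543.3, 189.7, 203.8]
orientation: [-0.536, -3.095, 0.001]
ft_force: [0.5, 0.0, 0.5]
width: 75.1
grasp_force: 0.0
[275.44654535 176.09662532]
amber 4.836734693877551
buf 8.209635416666666
drop 12.900205761316872
```

View pics/c5.png

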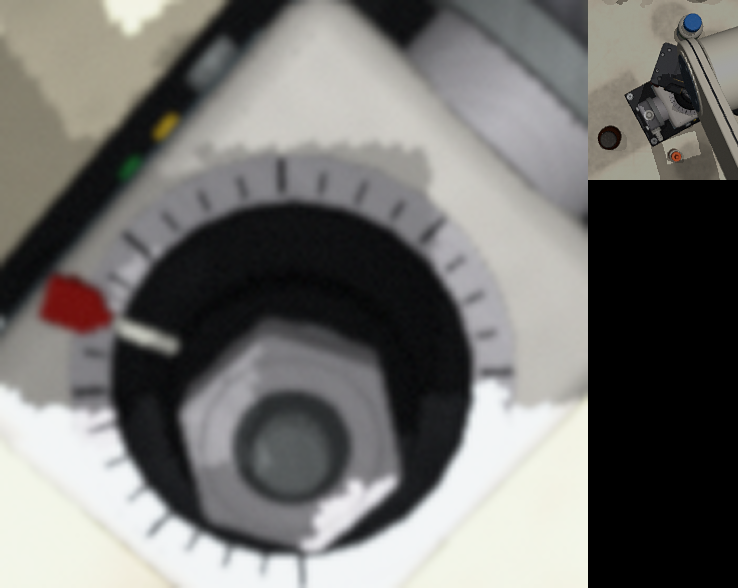

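The line runs from (117,325) to (178,348) and the flag tip is near (112,317). I'll check this numerically, as before.

```bash
python3 - <<'E'
from h import *
for f in('w3','w4','w5'):
 d=load(f);im=d['img'].astype(int)
 for A in([544.1,190],[543.3,189.8]):
  A=np.array(A);pc=proj(d,[*(A+40*np.array([np.cos(-2.26),np.sin(-2.26)])),77])
  def ang(m,z):
    v,u=np.nonzero(m);k=np.hypot(u-pc[0],v-pc[1])<40;Q=np.array([atz(d,a,b,z)[:2] for a,b in zip(u[k],v[k])])-A
    return np.arctan2(Q[:,1],Q[:,0]),np.hypot(*Q.T)
  g=lambda th,r,X:[(x,round(float(th[abs(r-x)<1].mean()),3)) for x in X if (abs(r-x)<1).any()]
  th,r=ang(im[...,0]-im[...,1]>60,76);k=abs(th+2.26)<.2;print(f,A,'red',g(th[k],r[k],range(41,54,3)))
  th,r=ang(im.min(2)>80,77);k=abs(th+2.27)<.13;print('   line',g(th[k],r[k],range(26,38,2)))
E
```

```text
w3 [544.1 190. ] red [(41, -2.267), (44, -2.266), (47, -2.269), (50, -2.271), (53, -2.27)]
   line [(26, -2.242), (28, -2.244), (30, -2.245), (32, -2.247), (34, -2.246), (36, -2.253)]
w3 [543.3 189.8] red [(41, -2.256), (44, -2.256), (47, -2.257), (50, -2.26), (53, -2.262)]
   line [(26, -2.223), (28, -2.227), (30, -2.23), (32, -2.23), (34, -2.233), (36, -2.243)]
w4 [544.1 190. ] red [(41, -2.258), (44, -2.264), (47, -2.254), (50, -2.269), (53, -2.258)]
   line [(26, -2.258), (28, -2.257), (30, -2.262), (32, -2.26), (34, -2.258), (36, -2.258)]
w4 [543.3 189.8] red [(41, -2.249), (44, -2.246), (47, -2.249), (50, -2.254), (53, -2.251)]
   line [(26, -2.239), (28, -2.241), (30, -2.245), (32, -2.244), (34, -2.243), (36, -2.244)]
w5 [544.1 190. ] red [(41, -2.263), (44, -2.272), (47, -2.272), (50, -2.27), (53, -2.273)]
   line [(26, -2.241), (28, -2.243), (30, -2.243), (32, -2.249), (34, -2.251), (36, -2.249)]
w5 [543.3 189.8] red [(41, -2.26), (44, -2.259), (47, -2.259), (50, -2.257), (53, -2.266)]
   line [(26, -2.224), (28, -2.23), (30, -2.227), (32, -2.23), (34, -2.237), (36, -2.242)]
```

The line and flag agree to about 0.01–0.02 rad (0.4–0.7 mm), unchanged through the tightening. The bottles are untouched and the gripper is clear, so I'll hand in.

```bash
python3 -c "
from workcell import ticket
print(ticket.close_job())"
```

```text
the job is handed in; nothing more can be done
None
```

The job is handed in: the dial line is on the red flag to within about 0.02 rad (0.7 mm), the lock ring is tightened to about 0.45 Nm, nothing touched the flag or the bottles, and it took about 13 s of the 58 s allowed.

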